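# Line up the pastry cutters by size

## Task

Line up the four metal ring cutters on the four dark pads of the white board in order of size: the smallest on the pad next to the squeeze bottle, then each next larger one, to the largest next to the salt bowl. Stand each cutter upright in the middle of its pad, one to a pad, and leave the squeeze bottle and the salt bowl where they stand.

Things in the scene. Friction and masses are not known exactly. Their poses are not given: they have to be found in the camera images.
- cutter_30: plain round pastry ring cutter of copper-coloured metal, a tube open at both ends standing upright on the counter; outer diameter 30 mm, wall 2.5 mm, height 40 mm (all four cutters have the same height), about 35 g, can be gripped across its outside from above. Origin: centre of its lower edge; z up along its axis.
- cutter_42: plain round pastry ring cutter of copper-coloured metal, a tube open at both ends standing upright on the counter; outer diameter 42 mm, wall 2.5 mm, height 40 mm (all four cutters have the same height), about 50 g, can be gripped across its outside from above. Origin: centre of its lower edge; z up along its axis.
- cutter_54: plain round pastry ring cutter of copper-coloured metal, a tube open at both ends standing upright on the counter; outer diameter 54 mm, wall 2.5 mm, height 40 mm (all four cutters have the same height), about 65 g, can be gripped across its outside from above. Origin: centre of its lower edge; z up along its axis.
- cutter_66: plain round pastry ring cutter of copper-coloured metal, a tube open at both ends standing upright on the counter; outer diameter 66 mm, wall 2.5 mm, height 40 mm (all four cutters have the same height), about 80 g, can be gripped across its outside from above. Origin: centre of its lower edge; z up along its axis.
- pad_a: one of four identical fixed dark rubber discs, 72 mm diameter, 3 mm thick, lying in a row about 90 mm apart on a white plastic board 12 mm thick, 115 mm wide and 370 mm long that is fixed to the counter. The letters say nothing about the order in the row. Origin: centre of the disc's underside, so its top is 3 mm above the origin and 15 mm above the counter.
- pad_b: one of four identical fixed dark rubber discs, 72 mm diameter, 3 mm thick, lying in a row about 90 mm apart on a white plastic board 12 mm thick, 115 mm wide and 370 mm long that is fixed to the counter. The letters say nothing about the order in the row. Origin: centre of the disc's underside, so its top is 3 mm above the origin and 15 mm above the counter.
- pad_c: one of four identical fixed dark rubber discs, 72 mm diameter, 3 mm thick, lying in a row about 90 mm apart on a white plastic board 12 mm thick, 115 mm wide and 370 mm long that is fixed to the counter. The letters say nothing about the order in the row. Origin: centre of the disc's underside, so its top is 3 mm above the origin and 15 mm above the counter.
- pad_d: one of four identical fixed dark rubber discs, 72 mm diameter, 3 mm thick, lying in a row about 90 mm apart on a white plastic board 12 mm thick, 115 mm wide and 370 mm long that is fixed to the counter. The letters say nothing about the order in the row. Origin: centre of the disc's underside, so its top is 3 mm above the origin and 15 mm above the counter.
- oil_bottle: white squeeze bottle with a yellow lower part and a pointed nozzle, 50 mm diameter, 173 mm tall, 0.25 kg, standing loose on the counter just beyond one end of the board, in line with the row, its centre about 125 mm from the centre of the nearest disc. It marks the end for the smallest cutter. Origin: centre of its underside.
- salt_bowl: small white ceramic bowl, 84 mm diameter at the rim, 36 mm tall, 0.25 kg, standing loose on the counter just beyond the other end of the board, about 125 mm from the nearest disc. Origin: centre of its underside.

How it is judged:
At the end, for the whole second after the job is handed in: Every cutter stands upright (0.1 rad), at rest, flat on a pad, within 12 mm of its centre; from the squeeze bottle outwards they are the 30, 42, 54 and 66 mm cutter; squeeze bottle and salt bowl are upright and within 20 mm of where they began ((horizontal distance between cutter_30 and pad_a below 0.012 m or horizontal distance between cutter_30 and pad_b below 0.012 m or horizontal distance between cutter_30 and pad_c below 0.012 m or horizontal distance between cutter_30 and pad_d below 0.012 m) and horizontal distance between cutter_30 and oil_bottle between 0.08 and 0.17 m and height (world z) of cutter_30 between 0.011 and 0.019 m and angle between each of cutter_30, cutter_42, cutter_54, cutter_66's own z axis and vertical below 0.1 rad and linear speed of each of cutter_30, cutter_42, cutter_54, cutter_66 below 0.02 m/s and angular speed of each of cutter_30, cutter_42, cutter_54, cutter_66 below 0.2 rad/s and (horizontal distance between cutter_42 and pad_a below 0.012 m or horizontal distance between cutter_42 and pad_b below 0.012 m or horizontal distance between cutter_42 and pad_c below 0.012 m or horizontal distance between cutter_42 and pad_d below 0.012 m) and horizontal distance between cutter_42 and oil_bottle between 0.17 and 0.26 m and height (world z) of cutter_42 between 0.011 and 0.019 m and (horizontal distance between cutter_54 and pad_a below 0.012 m or horizontal distance between cutter_54 and pad_b below 0.012 m or horizontal distance between cutter_54 and pad_c below 0.012 m or horizontal distance between cutter_54 and pad_d below 0.012 m) and horizontal distance between cutter_54 and oil_bottle between 0.26 and 0.35 m and height (world z) of cutter_54 between 0.011 and 0.019 m and (horizontal distance between cutter_66 and pad_a below 0.012 m or horizontal distance between cutter_66 and pad_b below 0.012 m or horizontal distance between cutter_66 and pad_c below 0.012 m or horizontal distance between cutter_66 and pad_d below 0.012 m) and horizontal distance between cutter_66 and oil_bottle between 0.35 and 0.44 m and height (world z) of cutter_66 between 0.011 and 0.019 m and distance of each of oil_bottle, salt_bowl from where it was at the start of the episode below 0.02 m and angle between each of oil_bottle, salt_bowl's own z axis and vertical below 0.15 rad); the robot touches nothing.
It fails at once if the squeeze bottle or the salt bowl is knocked over or pushed away (30 mm or more) (distance of any of oil_bottle, salt_bowl from where it was at the start of the episode above 0.03 m or angle between any of oil_bottle, salt_bowl's own z axis and vertical above 0.5 rad).
It also fails if it takes over 96 s, if anything falls off the work surface, if the arm or the gripper's body presses on something with over 40 N, if the wrist force passes 120 N, or if a joint passes its speed limit or range.

## Robot

A 6-joint arm with a two-finger parallel gripper is mounted at the origin on the work surface. World frame = base frame: x ahead of the robot, y to its left, z up, the work surface at z = 0. Lengths are in m, angles in rad, forces in N, time in s.
With the tool pointing down it reaches from about 0.25 to 0.85 m from the base axis. Payload 12.5 kg.
Tool frame: the origin (TCP) lies midway between the tips of the shut fingers; the grasp point (between the pads) lies 19 mm behind it; z points along the fingers, y is the direction in which the jaws open and shut (so a half turn about z gives the same grasp; the last joint's range is limited). The gripper opens to 93 mm and grips with 3 to 60 N. Pads are 15 mm wide; open, the fingers measure 128 mm over their backs; the gripper's body (75 mm by 188 mm) begins 65 mm behind the grasp point.
Start: joints at [-1.313, 0.351, 1.652, -0, 1.139, -0.085], TCP at [0.185, -0.518, 0.219] pointing down, gripper open.
Joint ranges: [-2.75, 2.75], [-0.79, 2.1], [0.01, 2.65], [-1.57, 4.71], [0.07, 3.14], [-2.87, 2.87]. Speed limits (rad/s): [2.22, 2.22, 2.79, 3.14, 3.14, 3.14].

## Interface

Orientations are given as a unit quaternion [x, y, z, w].
In Python, from workcell import * gives the robot as it stands. The module is installed in compiled form; this text tells all that it offers.
- The arm moves only by the tool step_arm, never from a script. Its argument "deltas" is text: rows parted by semicolons, each of 5 numbers parted by spaces: the finger opening in mm, from 0 to 93, then the shift along the tool's x, y, z in units of 30 mm (1.0 is 30 mm), then the turn about the tool's z in degrees. In form: jaw dx dy dz spin; .... A call has 1 to 5 rows; each row is the pose to reach, as a shift and turn from the pose commanded when the call began, along the tool's axes at that moment; what a row does not reach only later rows make up. A row lasts 1/8 s, in which the tool goes at most 62.5 mm and 10.7 degrees, less where a joint would pass 70% of its speed; a pose out of reach is approached as far as the arm can. A call with a gripper value outside its range is refused whole. The fingers move at their own pace and stop on an object; "grip_force" is the grip in N (left out, the last holds). Time passes only in rows, so rows that repeat a pose let the fingers close. It gives the time, the measured TCP pose, the force and the opening at its end, in the units of the state.
- get_state(): the state, without advancing time (a new reading comes with each control period).
- snapshot(name): name is "side" or "top"; returns (picture, depth): 480x640x3 uint8, blue, green, red; 480x640 float32, m along the optical axis (not along the pixel's ray), 0 where there is no reading.
- get_calibration(name): a dict with "fovy" (degrees; the focal length in pixels is half the picture's height over the tangent of half this angle, whatever the lens; pixels are square), "cx", "cy" (the principal point, pixels), "rvec" (rotation vector, rad) and "tvec" (3), from world to camera coordinates, as OpenCV has them. Camera axes: x right, y down, z forward; pixel columns grow to the right and rows downward; lengths in m; the calibration is good to about 2 mm. A picture is of the moment at which its call begins. get_calibration takes no time and is no camera call.
- sign_off(): hands the job in, once; it reports no verdict.
Trained networks look in the newest picture that a camera, given by its name, has taken for a name from the list of things; names that differ only in an ending like _2 or _b are one class to them, and where a whole thing is asked for, a point or a joint stands for the part that bears it (a point fixed in the world has none). Each returns a list of dicts, best first, with "conf" (0 to 1); they miss things now and then, are a little off and sometimes report something else, mostly with a low value. They report only what shows in the picture. A call takes as long as a camera call.
- find_in(name, camera): "at" ([column, row] in pixels, amid what is visible of it).
The state is a dict: "time_s": time; "joint_positions": joint angles; "dq": joint speeds; "joint_torque": joint torques, N m; "position": TCP position; "tcp_rot": TCP orientation; "force": force on the tool from outside, world axes, zero at the start; "moment": the same for the moment, N m; "opening": finger opening in m.
Only numpy, scipy, OpenCV 4.12 (cv2) and the standard library are available. Lean on these libraries where they do the work, as an engineer would, in place of code of your own. Each camera call takes 0.05 s, during which the arm holds its last target.

## Working session

There is one attempt and no reset: what is moved stays moved. The work goes in short steps, Python scripts to look and compute and a tool call to move; the robot and the scene stay as the last step left them, time stands still between calls to the robot, and variables do not carry over. Pictures are saved under pics/ and viewed, and the job is handed in when it is done.

Besides the shell and the picture viewer there is one more tool, called after "Call:" by a JSON object that holds its "fn" and its "kwargs", one argument or row to a line. step_arm: Moves the arm, as the interface text tells. Its arguments: {"type":"object","properties":{"deltas":{"type":"string"},"grip_force":{"type":"number"}},"required":["deltas"]}

```bash
mkdir -p pics; python3 - <<'E'
from workcell import *
import cv2,numpy as np
for n in("top","side"):
    p,d=snapshot(n);cv2.imwrite(f"pics/{n}0.png",p);np.save(f"{n}0.npy",d);c=get_calibration(n);print(n,c)
s=get_state();print(s)
E
```

```text
top {'fovy': 50.465107724323545, 'cx': 316.2586703018672, 'cy': 245.22561622713192, 'rvec': array([ 2.1069268 , -2.1264284 ,  0.14445499]), 'tvec': array([0.03354236, 0.52176088, 0.91714052])}
side {'fovy': 45.312650849245124, 'cx': 314.1888672343058, 'cy': 227.04197115340705, 'rvec': array([ 2.31806547, -0.07220971,  0.02227242]), 'tvec': array([-0.51772904,  0.07662746,  0.99151078])}
{'time_s': 0.1, 'joint_positions': array([-1.31258747e+00,  3.51186746e-01,  1.65234831e+00,  9.26704840e-06,
        1.13913380e+00, -8.45848895e-02]), 'dq': array([ 0.00186618, -0.00028558, -0.00192726,  0.00064603, -0.0001114 ,
       -0.00056901]), 'joint_torque': array([ 1.84472745e-03, -4.98028815e+01, -2.85703307e+01,  7.00674020e-02,
        2.39323714e-02, -4.07788423e-05]), 'position': array([ 0.18481919, -0.51768282,  0.21815735]), 'tcp_rot': array([ 9.85347668e-01,  1.70556983e-01, -4.24635424e-05, -5.36441600e-04]), 'force': array([-0.60851495, -0.04456702, -0.18800545]), 'moment': array([-0.03008568, -0.0558217 , -0.02708213]), 'opening': 0.09286086230968496}
```

View pics/top0.png

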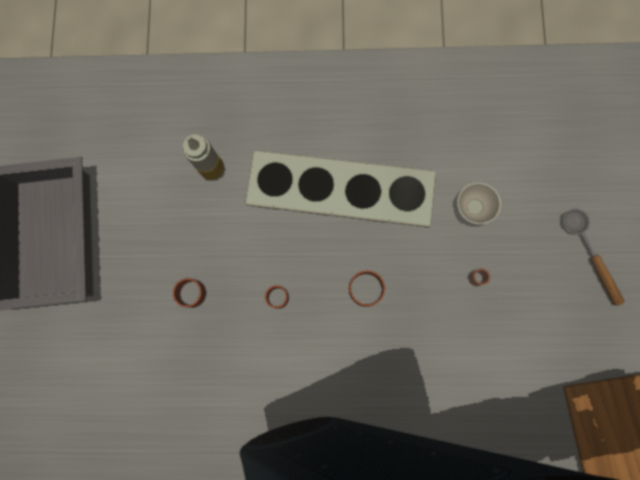

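View pics/side0.png

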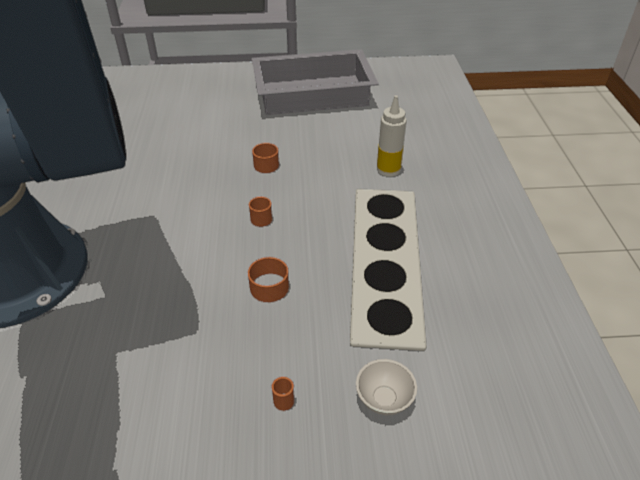

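The top view shows the bottle at (198,150), the pads at (275,179), (316,184), (363,191) and (407,193), and the bowl at (479,203). The cutters are 54 at (190,292), 42 at (277,296), 66 at (367,288) and 30 at (480,277). The side view agrees.

```bash
cat > h.py <<'E'
from workcell import *
import cv2,numpy as np
from scipy.optimize import least_squares
def cam(n):
    c=get_calibration(n);f=240/np.tan(np.radians(c['fovy'])/2)
    R=cv2.Rodrigues(np.array(c['rvec'],float))[0];return f,c['cx'],c['cy'],R,np.array(c['tvec']).ravel()
def cloud(n,d):
    f,cx,cy,R,t=cam(n);v,u=np.mgrid[:480,:640]
    P=np.stack([(u-cx)/f*d,(v-cy)/f*d,d],-1);return (P-t)@R
def ray(n,uv,z):
    f,cx,cy,R,t=cam(n);uv=np.asarray(uv,float).reshape(-1,2)
    D=np.c_[(uv[:,0]-cx)/f,(uv[:,1]-cy)/f,np.ones(len(uv))]@R;C=-R.T@t
    return C+D*((z-C[2])/D[:,2])[:,None]
def circ(P,r):
    g=P[:,:2].mean(0)
    return least_squares(lambda q:np.hypot(*(P[:,:2]-q[:2]).T)-r,g,loss='soft_l1',f_scale=.002)
E
python3 - <<'E'
from h import *
for n in("top","side"):
    p=cv2.imread(f"pics/{n}0.png").astype(int);d=np.load(f"{n}0.npy");W=cloud(n,d)
    b,g,r=p[...,0],p[...,1],p[...,2]
    print(n,"counter z",[np.round(W[v,u],3).tolist() for v,u in ([(250,320),(330,100),(130,500)] if n=="top" else [(300,220),(150,180),(420,220)])])
    m=((r-b>35)&(d>0)).astype(np.uint8)
    k,l,st,ce=cv2.connectedComponentsWithStats(m)
    for i in range(1,k):
        if 25<st[i,4]<3000:
            Q=W[l==i];zz=np.percentile(Q[:,2],[5,50,95]);T=Q[Q[:,2]>.03]
            print('cop',ce[i].round(),st[i,4],zz.round(3), Q[:,:2].min(0).round(3),Q[:,:2].max(0).round(3),end=' ')
            if len(T)>5:
                # fit radius free
                A=np.c_[2*T[:,:2],np.ones(len(T))];s=np.linalg.lstsq(A,(T[:,:2]**2).sum(1),rcond=None)[0];print(s[:2].round(4),np.sqrt(s[2]+s[:2]@s[:2]).round(4))
            else: print()
    m=((p.max(-1)<40)).astype(np.uint8)
    k,l,st,ce=cv2.connectedComponentsWithStats(m)
    for i in range(1,k):
        if 500<st[i,4]<3000:
            c=cv2.findContours((l==i).astype(np.uint8),0,1)[0][0];e=cv2.fitEllipse(c)
            print('pad',ce[i].round(1),st[i,4],ray(n,ce[i],.015).round(4),ray(n,e[0],.015).round(4),np.median(W[l==i],0).round(4))
    for nm in('oil_bottle','salt_bowl'):
        print(nm,find_in(nm,n)[:2])
E
```

```text
top counter z [[0.521, 0.023, -0.004], [0.367, 0.453, 0.001], [0.761, -0.343, 0.004]]
cop [213. 171.] 179 [0.025 0.047 0.063] [0.662 0.216] [0.694 0.251] [0.6884 0.241 ] 0.0246
cop [608. 280.] 500 [0.014 0.019 0.023] [ 0.408 -0.543] [ 0.502 -0.496] 
cop [481. 276.] 104 [0.014 0.04  0.043] [ 0.446 -0.297] [ 0.481 -0.263] [ 0.4603 -0.2774] 0.0136
cop [367. 287.] 267 [-0.     0.04   0.043] [ 0.409 -0.099] [ 0.48  -0.033] [ 0.4408 -0.0652] 0.0314
cop [187. 292.] 246 [-0.     0.039  0.043] [0.41  0.247] [0.467 0.313] [0.4355 0.2732] 0.0256
cop [276. 296.] 169 [-0.     0.04   0.043] [0.407 0.084] [0.452 0.131] [0.4263 0.1049] 0.0196
pad [274.5 179.1] 776 [[0.6625 0.1125 0.015 ]] [[0.6625 0.1125 0.015 ]] [0.6623 0.1123 0.0159]
pad [315.6 184. ] 787 [[0.651  0.0303 0.015 ]] [[0.651  0.0303 0.015 ]] [0.6505 0.0296 0.016 ]
pad [  8.6 235.5] 2194 [[0.5546 0.6449 0.015 ]] [[0.5711 0.6427 0.015 ]] [0.549  0.6299 0.0377]
pad [362.6 190.9] 794 [[ 0.6353 -0.0626  0.015 ]] [[ 0.6353 -0.0626  0.015 ]] [ 0.6352 -0.0625  0.0158]
oil_bottle [{'at': [203.1, 158.4], 'conf': 0.82}]
salt_bowl [{'at': [479.7,
[... 574 characters left out ...]
0137
pad [96.  74.5] 1599 [[-0.0015  0.6724  0.015 ]] [[-0.6097  1.3649  0.015 ]] [ 0.2441 -0.0203  0.3801]
pad [ 41.1 225.3] 692 [[0.0226 0.0999 0.015 ]] [[0.0159 0.1084 0.015 ]] [0.0759 0.005  0.0992]
pad [385.1 206.2] 646 [[0.6597 0.1108 0.015 ]] [[0.6597 0.1108 0.015 ]] [0.6599 0.1113 0.0147]
pad [385.6 236.5] 776 [[0.6483 0.0284 0.015 ]] [[0.6483 0.0285 0.015 ]] [0.6484 0.0289 0.0147]
pad [384.7 275.5] 965 [[ 0.6326 -0.0646  0.015 ]] [[ 0.6327 -0.0646  0.015 ]] [ 0.6328 -0.0646  0.0148]
pad [389.2 316.7] 1194 [[ 0.6267 -0.1508  0.015 ]] [[ 0.6267 -0.1508  0.015 ]] [ 0.6266 -0.1508  0.0148]
oil_bottle [{'at': [393.5, 143.3], 'conf': 0.71}]
salt_bowl [{'at': [387.0, 389.2], 'conf': 0.82}]
```

Call:
{"fn": "step_arm", "kwargs": {
  "deltas": "75 1.8 -0.7 0 -10; 75 3.6 -1.4 0 -20; 75 5.4 -2.1 0 -30; 75 7.2 -2.8 0 -40; 75 9.0 -3.5 0 -50",
  "grip_force": 20
}}

```text
time_s: 0.92
position: [0.4051, -0.3269, 0.2188]
tcp_rot: [0.819, 0.573, 0.0, 0.0]
force: [-1.0, -0.6, 0.3]
opening: 0.0751
```

Call:
{"fn": "step_arm", "kwargs": {
  "deltas": "75 0 0 0 -10.2; 75 0 0 0 -20.4; 75 0 0 0 -20.4"
}}

```text
time_s: 1.3
position: [0.4039, -0.3282, 0.2186]
tcp_rot: [0.707, 0.707, -0.0, -0.0]
force: [0.0, -0.3, 1.2]
opening: 0.0749
```

```bash
python3 - <<'E'
from h import *
s=get_state();print(s['position'],s['tcp_rot'])
from scipy.spatial.transform import Rotation as R
print(R.from_quat(s['tcp_rot']).as_matrix().round(4))
E
```

```text
[ 0.40391108 -0.32820107  0.21858979] [ 7.07196142e-01  7.07017406e-01 -3.21990710e-06 -6.89995030e-05]
[[ 3.e-04  1.e+00 -1.e-04]
 [ 1.e+00 -3.e-04  1.e-04]
 [ 1.e-04 -1.e-04 -1.e+00]]
```

Call:
{"fn": "step_arm", "kwargs": {
  "deltas": "75 0.84 0.94 0 0; 75 1.67 1.87 0.8 0; 75 1.67 1.87 2.5 0; 75 1.67 1.87 4 0; 75 1.67 1.87 4.6 0"
}}

```text
time_s: 1.92
position: [0.4589, -0.2775, 0.0782]
tcp_rot: [0.709, 0.706, -0.0, -0.002]
force: [-0.3, -0.9, -0.2]
opening: 0.0752
```

Call:
{"fn": "step_arm", "kwargs": {
  "deltas": "75 0 0 1 0; 75 0 0 1.8 0; 75 0 0 2.33 0; 75 0 0 2.33 0"
}}

```text
time_s: 2.42
position: [0.4595, -0.278, 0.0101]
tcp_rot: [0.708, 0.707, -0.0, -0.001]
force: [0.3, 0.7, -0.2]
opening: 0.075
```

Call:
{"fn": "step_arm", "kwargs": {
  "deltas": "40 0 0 0 0; 20 0 0 0 0; 20 0 0 0 0; 20 0 0 0 0; 20 0 0 0 0"
}}

```text
time_s: 3.05
position: [0.46, -0.2782, 0.0108]
tcp_rot: [0.707, 0.707, 0.0, 0.0]
force: [0.1, 0.0, 1.0]
opening: 0.0306
```

Call:
{"fn": "step_arm", "kwargs": {
  "deltas": "20 0 0 -1 0; 20 0 0 -2.5 0; 20 0.8 0.4 -3.6 0; 20 2.5 1.3 -3.6 0; 20 4.2 2.2 -3.6 0"
}}

```text
time_s: 3.68
position: [0.5266, -0.151, 0.1193]
tcp_rot: [0.707, 0.707, 0.0, 0.001]
force: [2.1, 0.7, -0.8]
opening: 0.0305
```

Call:
{"fn": "step_arm", "kwargs": {
  "deltas": "20 1.7 0.9 0 0; 20 3.4 1.8 0 0; 20 5.1 2.7 0 0; 20 6.8 3.6 0 0; 20 8.0 4.2 0 0"
}}

```text
time_s: 4.3
position: [0.6523, 0.0903, 0.1186]
tcp_rot: [0.706, 0.708, 0.0, -0.0]
force: [-0.5, 0.4, -0.1]
opening: 0.0303
```

Call:
{"fn": "step_arm", "kwargs": {
  "deltas": "20 0.5 0.2 0 0; 20 0.8 0.3 0 0; 20 0.8 0.3 0 0; 20 0.8 0.3 0 0"
}}

```text
time_s: 4.8
position: [0.6604, 0.1109, 0.1188]
tcp_rot: [0.707, 0.707, -0.0, -0.0]
force: [1.0, 0.3, -0.0]
opening: 0.0303
```

Call:
{"fn": "step_arm", "kwargs": {
  "deltas": "20 0 0 1 0; 20 0 0 2 0; 20 0 0 2.7 0; 20 0 0 3.08 0; 20 0 0 3.08 0"
}}

```text
time_s: 5.42
position: [0.6608, 0.1117, 0.0263]
tcp_rot: [0.707, 0.707, 0.0, 0.0]
force: [0.7, 0.1, -0.0]
opening: 0.0304
```

Call:
{"fn": "step_arm", "kwargs": {
  "deltas": "35 0 0 0 0; 50 0 0 0 0; 60 0 0 0 0; 60 0 0 0 0"
}}

```text
time_s: 5.92
position: [0.6607, 0.112, 0.0265]
tcp_rot: [0.707, 0.707, 0.0, 0.0]
force: [-0.2, -0.7, -0.1]
opening: 0.0581
```

Call:
{"fn": "step_arm", "kwargs": {
  "deltas": "60 0 0 -0.7 0; 60 0 0 -1.8 0; 60 0 0 -3.1 0; 75 0 0 -4.1 0; 75 0 0 -4.1 0"
}}

```text
time_s: 6.55
position: [0.662, 0.1121, 0.1532]
tcp_rot: [0.707, 0.707, 0.002, 0.002]
force: [1.0, -0.9, -1.2]
opening: 0.0734
```

Call:
{"fn": "step_arm", "kwargs": {
  "deltas": "75 -0.1 -2 0 0; 75 -0.2 -4 0 0; 75 -0.25 -6 0 0; 75 -0.25 -7.84 0.5 0; 75 -0.25 -7.84 2 0"
}}

```text
time_s: 7.18
position: [0.4234, 0.1044, 0.0903]
tcp_rot: [0.707, 0.708, 0.001, 0.001]
force: [1.8, 0.4, -0.1]
opening: 0.0753
```

```bash
python3 - <<'E'
from h import *
for n in ("top","side"):
    p,d=snapshot(n);cv2.imwrite(f"pics/{n}1.png",p)
E
```

```text
(no output)
```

View pics/side1.png

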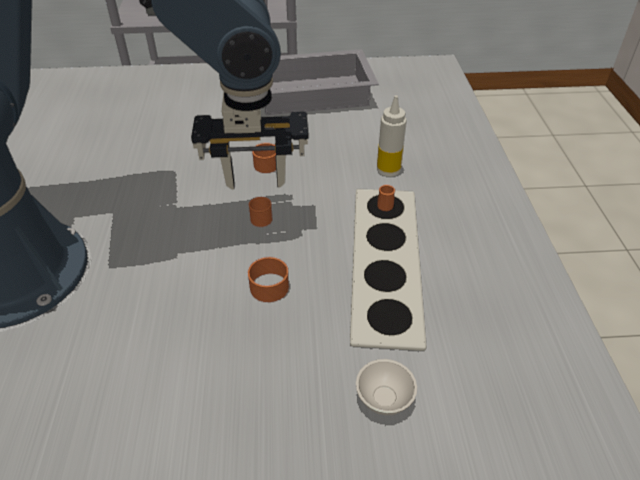

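The 30 cutter stands in the middle of the pad next to the bottle, at (386,197). The gripper is above the 42 cutter at (261,212).

Call:
{"fn": "step_arm", "kwargs": {
  "deltas": "75 0 0 1 0; 75 0 0 2 0; 75 0 0 2.62 0; 75 0 0 2.62 0"
}}

```text
time_s: 7.78
position: [0.4255, 0.1042, 0.0105]
tcp_rot: [0.707, 0.707, -0.001, -0.001]
force: [0.6, -0.2, -0.9]
opening: 0.0749
```

Call:
{"fn": "step_arm", "kwargs": {
  "deltas": "45 0 0 0 0; 32 0 0 0 0; 32 0 0 0 0; 32 0 0 0 0; 32 0 0 0 0"
}}

```text
time_s: 8.4
position: [0.4256, 0.1043, 0.011]
tcp_rot: [0.707, 0.707, 0.0, 0.0]
force: [-1.4, 0.2, 6.7]
opening: 0.0408
```

```bash
python3 - <<'E'
from h import *
print({k:get_state()[k] for k in('force','opening','position')})
for n in ("top","side"):
    p,d=snapshot(n);cv2.imwrite(f"pics/{n}2.png",p)
    c=p[120:260,180:340] if n=="side" else p[220:380,200:360]
    cv2.imwrite(f"pics/{n}2c.png",cv2.resize(c,None,fx=3.5,fy=3.5,interpolation=2))
E
```

```text
{'force': array([-1.37452993,  0.20265452,  6.68053203]), 'opening': 0.04082031284139002, 'position': array([0.42564808, 0.10432307, 0.01102026])}
```

View pics/side2c.png

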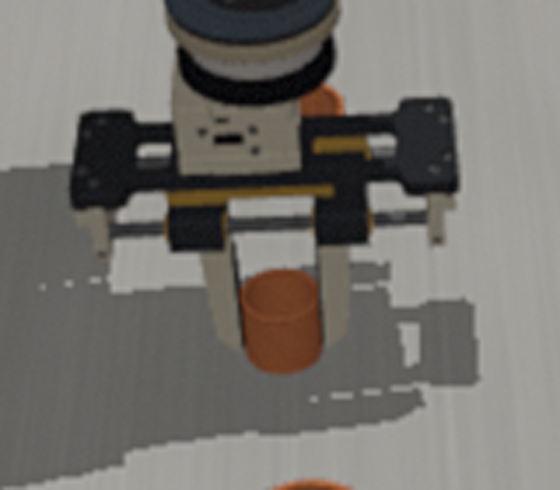

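The 42 cutter is between the fingers and may be tilted slightly. I'll lift it a little and check.

Call:
{"fn": "step_arm", "kwargs": {
  "deltas": "32 0 0 0 0; 32 0 0 -1 0; 32 0 0 -2.5 0; 32 0 0 -3.6 0; 32 0 0 -3.6 0"
}}

```text
time_s: 9.12
position: [0.4266, 0.1045, 0.1205]
tcp_rot: [0.707, 0.707, 0.002, 0.001]
force: [-0.3, 0.3, -0.8]
opening: 0.0407
```

```bash
python3 - <<'E'
from h import *
print({k:get_state()[k] for k in('force','opening','position')})
for n in ("top","side"):
    p,d=snapshot(n);cv2.imwrite(f"pics/{n}3.png",p)
    c=p[50:230,180:340]
    if n=='side': cv2.imwrite(f"pics/{n}3c.png",cv2.resize(c,None,fx=3.3,fy=3.3,interpolation=2))
E
```

```text
{'force': array([-0.31016737,  0.3004556 , -0.81052052]), 'opening': 0.04068705868562623, 'position': array([0.4265877 , 0.10445798, 0.12052222])}
```

View pics/side3c.png

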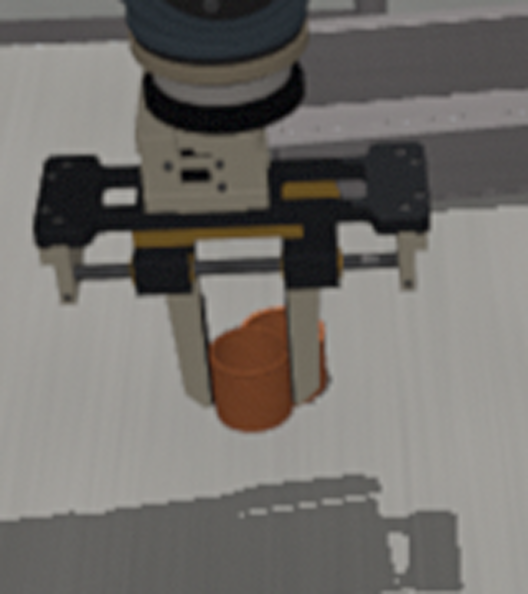

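It is held upright, so I'll carry it on to the second pad.

Call:
{"fn": "step_arm", "kwargs": {
  "deltas": "32 -0.6 1.8 0 0; 32 -1.2 3.6 0 0; 32 -1.8 5.4 0 0; 32 -2.5 7 0 0; 32 -2.5 7.46 0 0"
}}

```text
time_s: 9.85
position: [0.6506, 0.0279, 0.116]
tcp_rot: [0.707, 0.707, -0.001, -0.001]
force: [0.0, -0.1, -0.9]
opening: 0.0411
```

Call:
{"fn": "step_arm", "kwargs": {
  "deltas": "32 0 0 0 0; 32 0 0 1 0; 32 0 0 2 0; 32 0 0 2.7 0; 32 0 0 3.05 0"
}}

```text
time_s: 10.48
position: [0.6484, 0.0297, 0.0259]
tcp_rot: [0.707, 0.707, -0.001, -0.001]
force: [-7.8, 1.8, 25.8]
opening: 0.0413
```

Call:
{"fn": "step_arm", "kwargs": {
  "deltas": "32 0 0 0.03 0; 32 0 0 0.03 0; 55 0 0 0.03 0; 65 0 0 0.03 0; 70 0 0 0.03 0"
}}

```text
time_s: 11.1
position: [0.6494, 0.0294, 0.0265]
tcp_rot: [0.707, 0.707, 0.0, 0.0]
force: [0.1, 0.5, -0.7]
opening: 0.0661
```

Call:
{"fn": "step_arm", "kwargs": {
  "deltas": "70 0 0 0 0; 70 0 0 -0.7 0; 70 0 0 -1.8 0; 70 0 0 -3.1 0; 80 0 0 -4.1 0"
}}

```text
time_s: 11.72
position: [0.6498, 0.0294, 0.1527]
tcp_rot: [0.707, 0.707, 0.001, 0.001]
force: [0.8, 0.7, -0.5]
opening: 0.0756
```

Call:
{"fn": "step_arm", "kwargs": {
  "deltas": "85 1.4 -1.3 0 0; 85 2.8 -2.6 0 0; 85 4.2 -3.9 0 0; 85 5.6 -5.2 0 0; 85 7.0 -6.3 0 0"
}}

```text
time_s: 12.35
position: [0.459, 0.2406, 0.1509]
tcp_rot: [0.707, 0.707, 0.001, 0.0]
force: [1.3, 0.7, -0.0]
opening: 0.0849
```

Call:
{"fn": "step_arm", "kwargs": {
  "deltas": "85 1.11 -0.86 0 0; 85 1.11 -0.86 1 0; 85 1.11 -0.86 2 0; 85 1.11 -0.86 2.5 0; 85 1.11 -0.86 2.5 0"
}}

```text
time_s: 12.98
position: [0.4344, 0.2725, 0.0745]
tcp_rot: [0.707, 0.707, -0.0, -0.0]
force: [0.1, 0.1, -0.1]
opening: 0.0851
```

```bash
python3 - <<'E'
from h import *
for n in ("top","side"):
    p,d=snapshot(n);cv2.imwrite(f"pics/{n}4.png",p);W=cloud(n,d)
    p=p.astype(int);m=((p[...,2]-p[...,0]>35)&(d>0)).astype(np.uint8)
    k,l,st,ce=cv2.connectedComponentsWithStats(m)
    for i in range(1,k):
        if 25<st[i,4]<3000:
            Q=W[l==i];zt=np.percentile(Q[:,2],95);T=Q[Q[:,2]>zt-.01]
            A=np.c_[2*T[:,:2],np.ones(len(T))];s=np.linalg.lstsq(A,(T[:,:2]**2).sum(1),rcond=None)[0];print(n,ce[i].round(),st[i,4],zt.round(3),s[:2].round(4),np.sqrt(s[2]+s[:2]@s[:2]).round(4))
E
```

```text
top [213. 171.] 217 0.066 [0.6887 0.2413] 0.0248
top [272. 174.] 182 0.058 [0.6611 0.1115] 0.0138
top [315. 179.] 255 0.058 [0.6496 0.0303] 0.0197
top [608. 280.] 539 0.022 [ 0.4543 -0.5197] 0.0283
top [367. 287.] 303 0.043 [ 0.4408 -0.0653] 0.0315
top [198. 297.] 75 0.042 [0.4356 0.2729] 0.0254
side [283.  80.] 77 0.193 [0.4767 0.2935] 0.0135
side [241.  92.] 142 0.194 [0.4032 0.2284] 0.031
side [265. 158.] 683 0.04 [0.4339 0.2723] 0.0255
side [389. 160.] 514 0.062 [0.6872 0.2399] 0.0238
side [386. 216.] 1097 0.055 [0.6534 0.0666] 0.0441
side [268. 279.] 1296 0.04 [ 0.4397 -0.0667] 0.0315
```

View pics/side4.png

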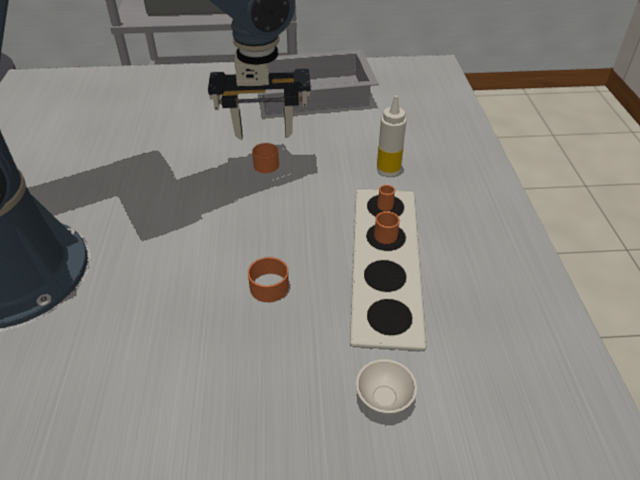

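The 30 at (386,197) and the 42 at (386,228) stand on their pads, each within 1 mm of the target in the top view. The gripper is above the 54 at (265,158).

Call:
{"fn": "step_arm", "kwargs": {
  "deltas": "85 0 0 1 0; 85 0 0 1.8 0; 85 0 0 2.12 0; 85 0 0 2.12 0"
}}

```text
time_s: 13.58
position: [0.4347, 0.2727, 0.0112]
tcp_rot: [0.707, 0.707, 0.0, 0.0]
force: [0.0, -0.9, 0.6]
opening: 0.0852
```

Call:
{"fn": "step_arm", "kwargs": {
  "deltas": "58 0 0 0 0; 45 0 0 0 0; 45 0 0 0 0; 45 0 0 0 0; 45 0 0 0 0"
}}

```text
time_s: 14.2
position: [0.4345, 0.2727, 0.011]
tcp_rot: [0.707, 0.707, 0.0, 0.0]
force: [-1.5, -0.6, 3.7]
opening: 0.0526
```

Call:
{"fn": "step_arm", "kwargs": {
  "deltas": "45 0 0 0 0; 45 0 0 -1 0; 45 0 0 -2.5 0; 45 0 0 -3.6 0; 45 0 0 -3.6 0"
}}

```text
time_s: 14.82
position: [0.4353, 0.2731, 0.1205]
tcp_rot: [0.707, 0.707, 0.002, 0.001]
force: [-0.1, 0.7, -1.7]
opening: 0.0526
```

Call:
{"fn": "step_arm", "kwargs": {
  "deltas": "45 -1.5 0.9 0 0; 45 -3.2 1.9 0 0; 45 -4.9 2.9 0 0; 45 -6.6 3.9 0 0; 45 -8.2 4.9 0 0"
}}

```text
time_s: 15.45
position: [0.5816, 0.0248, 0.1169]
tcp_rot: [0.707, 0.707, -0.001, -0.001]
force: [0.1, 0.1, -1.2]
opening: 0.0527
```

Call:
{"fn": "step_arm", "kwargs": {
  "deltas": "45 -1.6 0.9 0 0; 45 -2.8 1.6 0 0; 45 -3.01 1.74 0 0; 45 -3.01 1.74 0 0"
}}

```text
time_s: 15.95
position: [0.6331, -0.0633, 0.1172]
tcp_rot: [0.707, 0.707, -0.001, -0.001]
force: [-0.9, -0.7, -0.6]
opening: 0.0523
```

Call:
{"fn": "step_arm", "kwargs": {
  "deltas": "45 0 0 1 0; 45 0 0 2 0; 45 0 0 2.7 0; 45 0 0 2.95 0; 45 0 0 3.03 0"
}}

```text
time_s: 16.58
position: [0.6339, -0.0633, 0.028]
tcp_rot: [0.707, 0.707, 0.0, 0.0]
force: [0.7, -0.6, 0.1]
opening: 0.0526
```

Call:
{"fn": "step_arm", "kwargs": {
  "deltas": "45 0 0 0.03 0; 45 0 0 0.03 0; 65 0 0 0.03 0; 75 0 0 0.03 0; 78 0 0 0.03 0"
}}

```text
time_s: 17.2
position: [0.6339, -0.0636, 0.027]
tcp_rot: [0.707, 0.707, 0.0, 0.0]
force: [-0.2, -0.1, -0.1]
opening: 0.0764
```

Call:
{"fn": "step_arm", "kwargs": {
  "deltas": "78 0 0 0 0; 78 0 0 -0.7 0; 78 0 0 -1.8 0; 78 0 0 -3.1 0; 93 0 0 -4.1 0"
}}

```text
time_s: 17.82
position: [0.6343, -0.0636, 0.1533]
tcp_rot: [0.707, 0.707, 0.001, 0.001]
force: [-0.2, 0.5, 0.1]
opening: 0.0838
```

Call:
{"fn": "step_arm", "kwargs": {
  "deltas": "93 0 -2 0 0; 93 -0.08 -4 0 0; 93 -0.08 -6 0 0; 93 -0.08 -6.46 1 0; 93 -0.08 -6.46 2.4 0"
}}

```text
time_s: 18.45
position: [0.4404, -0.0665, 0.0795]
tcp_rot: [0.707, 0.707, 0.001, 0.002]
force: [0.5, -0.3, -1.0]
opening: 0.0928
```

Call:
{"fn": "step_arm", "kwargs": {
  "deltas": "93 0 0 0 0; 93 0 0 0 0; 93 0 0 1 0; 93 0 0 2 0; 93 0 0 2.24 0"
}}

```text
time_s: 19.08
position: [0.4404, -0.0661, 0.011]
tcp_rot: [0.707, 0.707, -0.0, -0.0]
force: [0.3, 0.3, 0.0]
opening: 0.0931
```

Call:
{"fn": "step_arm", "kwargs": {
  "deltas": "75 0 0 0 0; 57 0 0 0 0; 57 0 0 0 0; 57 0 0 0 0; 57 0 0 0 0"
}}

```text
time_s: 19.7
position: [0.4404, -0.0662, 0.0114]
tcp_rot: [0.707, 0.707, 0.0, 0.0]
force: [-1.2, 0.4, 7.4]
opening: 0.0646
```

Call:
{"fn": "step_arm", "kwargs": {
  "deltas": "57 0 0 0 0; 57 0 0 -1 0; 57 0 0 -2.5 0; 57 0 0 -3.6 0; 57 0 0 -3.6 0"
}}

```text
time_s: 20.32
position: [0.4411, -0.0664, 0.1207]
tcp_rot: [0.707, 0.707, 0.001, 0.002]
force: [-0.2, 0.3, -1.3]
opening: 0.0649
```

Call:
{"fn": "step_arm", "kwargs": {
  "deltas": "57 -0.7 1.6 0 0; 57 -1.4 3.2 0 0; 57 -2.1 4.8 0 0; 57 -2.8 6 0 0; 57 -2.8 6.26 0 0"
}}

```text
time_s: 20.95
position: [0.6285, -0.1509, 0.1165]
tcp_rot: [0.707, 0.707, -0.0, -0.001]
force: [-1.0, -0.1, -1.4]
opening: 0.065
```

Call:
{"fn": "step_arm", "kwargs": {
  "deltas": "57 0 0 0 0; 57 0 0 1 0; 57 0 0 2 0; 57 0 0 2.7 0; 57 0 0 2.95 0"
}}

```text
time_s: 21.58
position: [0.6269, -0.1495, 0.0291]
tcp_rot: [0.707, 0.707, -0.0, -0.001]
force: [1.1, -1.4, 0.7]
opening: 0.065
```

Call:
{"fn": "step_arm", "kwargs": {
  "deltas": "57 0 0 0.1 0; 57 0 0 0.1 0; 75 0 0 0.1 0; 85 0 0 0.1 0; 88 0 0 0.1 0"
}}

```text
time_s: 22.2
position: [0.628, -0.15, 0.0275]
tcp_rot: [0.707, 0.707, 0.0, 0.0]
force: [0.5, 0.0, -0.2]
opening: 0.087
```

Call:
{"fn": "step_arm", "kwargs": {
  "deltas": "88 0 0 0 0; 88 0 0 -0.7 0; 88 0 0 -1.8 0; 88 0 0 -3.1 0; 88 0 0 -4.1 0"
}}

```text
time_s: 22.82
position: [0.6283, -0.1501, 0.1536]
tcp_rot: [0.707, 0.707, 0.001, 0.001]
force: [-0.2, -0.5, 1.4]
opening: 0.0881
```

Call:
{"fn": "step_arm", "kwargs": {
  "deltas": "88 0 -2 0 0; 88 0 -4 0 0; 88 0 -6 0 0; 88 0 -8 0 0; 88 0 -8 0 0"
}}

```text
time_s: 23.45
position: [0.3849, -0.1497, 0.1512]
tcp_rot: [0.707, 0.707, -0.0, -0.0]
force: [1.3, -0.8, 0.3]
opening: 0.0879
```

```bash
python3 - <<'E'
from h import *
for n in ("top","side"):
    p,d=snapshot(n);cv2.imwrite(f"pics/{n}5.png",p);W=cloud(n,d)
    p=p.astype(int);m=((p[...,2]-p[...,0]>35)&(d>0)).astype(np.uint8)
    k,l,st,ce=cv2.connectedComponentsWithStats(m)
    for i in range(1,k):
        if 25<st[i,4]<3000:
            Q=W[l==i];zt=np.percentile(Q[:,2],95);T=Q[Q[:,2]>zt-.01]
            A=np.c_[2*T[:,:2],np.ones(len(T))];s=np.linalg.lstsq(A,(T[:,:2]**2).sum(1),rcond=None)[0];print(n,ce[i].round(),st[i,4],zt.round(3),s[:2].round(4),np.sqrt(s[2]+s[:2]@s[:2]).round(4))
    for nm in('oil_bottle','salt_bowl'): print(nm,find_in(nm,n)[:1])
E
```

```text
top [213. 171.] 219 0.065 [0.6881 0.241 ] 0.0243
top [273. 174.] 190 0.058 [0.6609 0.1114] 0.0136
top [315. 179.] 271 0.058 [0.6497 0.0303] 0.0196
top [363. 186.] 363 0.058 [ 0.6341 -0.0624] 0.0256
top [409. 188.] 347 0.059 [ 0.6284 -0.1491] 0.0316
top [608. 280.] 535 0.022 [ 0.4546 -0.5201] 0.0285
oil_bottle [{'at': [203.9, 155.2], 'conf': 0.58}]
salt_bowl []
side [389. 160.] 523 0.062 [0.6867 0.2392] 0.0233
side [386. 216.] 1115 0.055 [0.6528 0.0666] 0.0443
side [251. 191.] 161 0.27 [ 0.4316 -0.1412] 0.013
side [186. 214.] 274 0.27 [ 0.3579 -0.1997] 0.0339
side [388. 290.] 2664 0.055 [ 0.6282 -0.1118] 0.0521
oil_bottle [{'at': [392.9, 142.1], 'conf': 0.82}]
salt_bowl [{'at': [386.3, 389.2], 'conf': 0.73}]
```

View pics/side5.png

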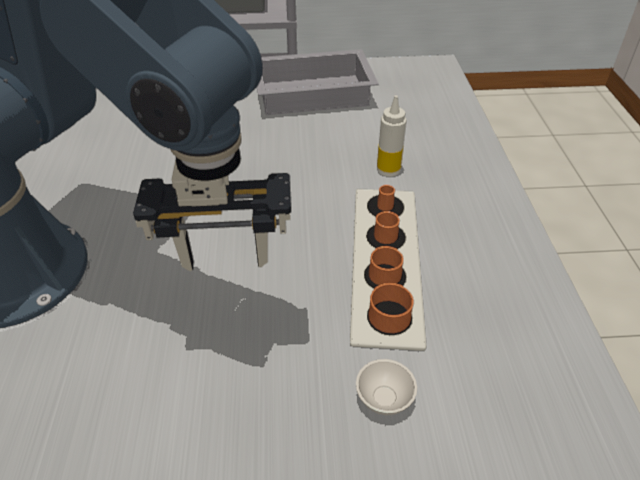

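View pics/top5.png

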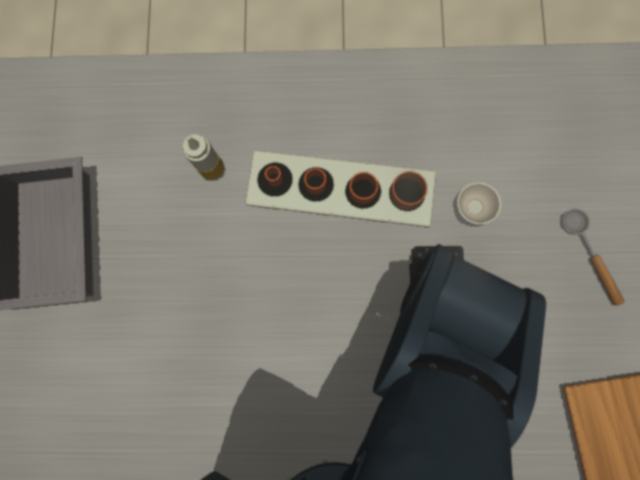

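The cutters stand in order on the pads, at about (386,197), (386,228), (387,265) and (391,308) in the side view. The bottle and bowl haven't moved, and the gripper is clear.

```bash
python3 -c "
from workcell import *
print(sign_off())"
```

```text
the job is handed in; nothing more can be done
None
```

All four cutters are on their pads in the order you asked for: 30, 42, 54 and 66 mm from the squeeze bottle to the salt bowl. The job was handed in at about 24 s; sign-off gives no verdict.

- **Cutter positions:** in the last top view, each centre was within about 1.5 mm of its pad's measured centre. All four rims were about 55–59 mm above the counter, as they should be for cutters standing flat on the pads. They look upright in both views, but I didn't measure their tilt.
- **Bottle and bowl:** both look unmoved. The last top-view detector call missed the bowl, but the picture shows it in place, and the side-view detector found it within 1 pixel of where it began.
- **Side view of the final row:** neighbouring cutters merge there, so the script couldn't fit them one by one. I judged that view by eye only.
- **Placing the 42 mm cutter:** it touched its pad with about 26 N at the wrist, well under the limit. I lowered the 54 and 66 more gently.
- **Grip readings:** the fingers read 1–1.5 mm narrower than the cutter size on the three larger ones. I viewed the 42 up close after lifting and it was held upright.

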